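Run a fingertip along the contact studs

TASK

Check the springs of the contact board: with closed fingertips, trace the arc of seven brass studs one after another, from the end where the dry cell stands to the end where the coil stands, pressing every stud lightly a few millimetres in as you pass. Finish while holding: stay on the last stud, at the coil's end, and keep it pressed in. Only touch the studs: do not push hard, do not grasp or lift anything, and leave the board and all the things round it where they are.

Things in the scene. Friction and masses are not known exactly. Their poses are not given: they have to be found in the camera images.
- stud_board: Plain grey board 150 x 250 x 18 mm, about 2 kg, loose on the bench, with seven brass mushroom studs in an arc. Origin: centre of its underside; z up; +x is the side to which the arc bulges, +y points to stud 1's end. Arc radius 100 mm about local (-70, 0) mm; studs 21.5 degrees (37 mm) apart, stud 4 at local +x. Screw terminals 11 mm high on the board at local (-62, +-110) mm.
- stud1_top (a point): Top centre of stud 1 (local +y end of the row): a smooth brass dome 28 mm across with a crown 6 mm high, its top 34 mm above the bench when at rest. The point moves with the stud.
- stud2_top (a point): Top centre of stud 2: a smooth brass dome 28 mm across with a crown 6 mm high, its top 34 mm above the bench when at rest. The point moves with the stud.
- stud3_top (a point): Top centre of stud 3: a smooth brass dome 28 mm across with a crown 6 mm high, its top 34 mm above the bench when at rest. The point moves with the stud.
- stud4_top (a point): Top centre of stud 4: a smooth brass dome 28 mm across with a crown 6 mm high, its top 34 mm above the bench when at rest. The point moves with the stud.
- stud5_top (a point): Top centre of stud 5: a smooth brass dome 28 mm across with a crown 6 mm high, its top 34 mm above the bench when at rest. The point moves with the stud.
- stud6_top (a point): Top centre of stud 6: a smooth brass dome 28 mm across with a crown 6 mm high, its top 34 mm above the bench when at rest. The point moves with the stud.
- stud7_top (a point): Top centre of stud 7 (local -y end of the row): a smooth brass dome 28 mm across with a crown 6 mm high, its top 34 mm above the bench when at rest. The point moves with the stud.
- stud1 (a joint): How far stud 1 is pushed straight down, in m: 0 at rest, 0.008 at its stop. Sprung: about 0.7 N to start it, then 0.6 N per mm; springs back when released. It counts as pushed in from 0.0015.
- stud2 (a joint): How far stud 2 is pushed straight down, in m: 0 at rest, 0.008 at its stop. Sprung: about 0.7 N to start it, then 0.6 N per mm; springs back when released. It counts as pushed in from 0.0015.
- stud3 (a joint): How far stud 3 is pushed straight down, in m: 0 at rest, 0.008 at its stop. Sprung: about 0.7 N to start it, then 0.6 N per mm; springs back when released. It counts as pushed in from 0.0015.
- stud4 (a joint): How far stud 4 is pushed straight down, in m: 0 at rest, 0.008 at its stop. Sprung: about 0.7 N to start it, then 0.6 N per mm; springs back when released. It counts as pushed in from 0.0015.
- stud5 (a joint): How far stud 5 is pushed straight down, in m: 0 at rest, 0.008 at its stop. Sprung: about 0.7 N to start it, then 0.6 N per mm; springs back when released. It counts as pushed in from 0.0015.
- stud6 (a joint): How far stud 6 is pushed straight down, in m: 0 at rest, 0.008 at its stop. Sprung: about 0.7 N to start it, then 0.6 N per mm; springs back when released. It counts as pushed in from 0.0015.
- stud7 (a joint): How far stud 7 is pushed straight down, in m: 0 at rest, 0.008 at its stop. Sprung: about 0.7 N to start it, then 0.6 N per mm; springs back when released. It counts as pushed in from 0.0015.
- cell: Round dry cell, 33 mm across, 60 mm tall, black with an orange-brown band at the top, standing on the bench beyond one end of the board (about 0.12 m from the end stud). It marks the end of the row to start from. Origin at the centre of its underside. To be left alone.
- coil: Copper-wire coil with two square black end plates, a 62 mm cube, standing on the bench beyond the other end of the board (about 0.12 m from the end stud). It marks the end of the row to finish at. Origin at the centre of its underside. To be left alone.
- brass_weight: Turned brass weight with a knob, 23 mm across, 36 mm tall, standing on the board inside the arc, about 75 mm from the middle stud. Origin at the centre of its underside. To be left alone.
- iron_core: Dark iron bar 22 x 80 x 20 mm lying on the bench on the near side of the board. Origin at the centre of its underside. To be left alone.
- eraser: Eraser 20 x 42 x 12 mm lying on the bench on the near side of the board. Origin at the centre of its underside. To be left alone.
- magnet_yoke: Steel U yoke with two block magnets, 63 x 60 x 33 mm, on the bench on the far side of the board. Origin at the centre of its underside. To be left alone.
- tin_box: Small flat tin 87 x 61 x 22 mm on the bench on the far side of the board. Origin at the centre of its underside. To be left alone.

How it is judged:
On the way, in this order (a step that is already met when the one before it is completed fails the run):
1. the fingertips press the first stud, counted from the dry cell's end, at least 1.5 mm in (contact force between the fingers and stud_board above 0.3 N and ((horizontal distance between cell and stud1_top below 0.19 m and value of joint stud1 above 0.0015 m) or (horizontal distance between cell and stud7_top below 0.19 m and value of joint stud7 above 0.0015 m))), for 0.1 s.
2. the fingertips press the second stud, counted from the dry cell's end, at least 1.5 mm in (contact force between the fingers and stud_board above 0.3 N and ((horizontal distance between cell and stud1_top below 0.19 m and value of joint stud2 above 0.0015 m) or (horizontal distance between cell and stud7_top below 0.19 m and value of joint stud6 above 0.0015 m))), for 0.1 s.
3. the fingertips press the third stud, counted from the dry cell's end, at least 1.5 mm in (contact force between the fingers and stud_board above 0.3 N and ((horizontal distance between cell and stud1_top below 0.19 m and value of joint stud3 above 0.0015 m) or (horizontal distance between cell and stud7_top below 0.19 m and value of joint stud5 above 0.0015 m))), for 0.1 s.
4. the fingertips press the fourth stud, counted from the dry cell's end, at least 1.5 mm in (contact force between the fingers and stud_board above 0.3 N and ((horizontal distance between cell and stud1_top below 0.19 m and value of joint stud4 above 0.0015 m) or (horizontal distance between cell and stud7_top below 0.19 m and value of joint stud4 above 0.0015 m))), for 0.1 s.
5. the fingertips press the fifth stud, counted from the dry cell's end, at least 1.5 mm in (contact force between the fingers and stud_board above 0.3 N and ((horizontal distance between cell and stud1_top below 0.19 m and value of joint stud5 above 0.0015 m) or (horizontal distance between cell and stud7_top below 0.19 m and value of joint stud3 above 0.0015 m))), for 0.1 s.
6. the fingertips press the sixth stud, counted from the dry cell's end, at least 1.5 mm in (contact force between the fingers and stud_board above 0.3 N and ((horizontal distance between cell and stud1_top below 0.19 m and value of joint stud6 above 0.0015 m) or (horizontal distance between cell and stud7_top below 0.19 m and value of joint stud2 above 0.0015 m))), for 0.1 s.
7. the fingertips press the last stud, counted from the dry cell's end, at least 1.5 mm in (contact force between the fingers and stud_board above 0.3 N and ((horizontal distance between cell and stud1_top below 0.19 m and value of joint stud7 above 0.0015 m) or (horizontal distance between cell and stud7_top below 0.19 m and value of joint stud1 above 0.0015 m))), for 0.1 s.
At the end, for the whole second after the job is handed in: the fingertips rest on the last stud (at the coil's end) and keep it at least 1.5 mm pressed in; the board and every thing round it stand within 12 mm of where they were (all of step 7 and linear speed of stud_board below 0.02 m/s and distance of each of stud_board, cell, coil, brass_weight, iron_core, eraser, magnet_yoke, tin_box from where it was at the start of the episode below 0.012 m); the arm keeps its last pose, push and grip.
It fails at once if the fingers push on the board or its studs with more than 20 N (contact force between the fingers and stud_board above 20 N).
It fails at once if the board is shifted, lifted or carried by more than 12 mm (distance of stud_board from where it was at the start of the episode above 0.012 m).
It fails at once if the board is tipped (angle between stud_board's own z axis and vertical above 0.1 rad).
It fails at once if a thing round the studs is pushed, lifted or carried by more than 12 mm (distance of any of cell, coil, brass_weight, iron_core, eraser, magnet_yoke, tin_box from where it was at the start of the episode above 0.012 m).
It fails at once if the cell, the weight or the coil is tipped (angle between any of cell, coil, brass_weight's own z axis and vertical above 0.35 rad).
It also fails if it takes over 42 s, if anything falls off the work surface, if the arm or the gripper's body presses on something with over 40 N, if the wrist force passes 120 N, or if a joint passes its speed limit or range.

ROBOT

A 6-joint arm with a two-finger parallel gripper is mounted at the origin on a cart in front of the work surface, level with it; the furniture and walls round the work are solid. World frame = base frame: x ahead of the robot, y to its left, z up, the work surface at z = 0. Lengths are in m, angles in rad, forces in N, time in s.
With the tool pointing down it reaches from about 0.375 to 0.925 m from the base axis. Payload 5.7 kg.
Tool frame: the origin (TCP) lies midway between the tips of the shut fingers; the grasp point (between the pads) lies 19 mm behind it; z points along the fingers, y is the line along which they close (so a half turn about z gives the same grasp; the last joint's range is limited). The gripper opens to 88 mm and grips with 3 to 60 N. Pads are 20 mm wide; open, the fingers measure 115 mm over their backs; the gripper's body (75 mm by 178 mm) begins 61 mm behind the grasp point.
Start: joints at [-1.429, 0.359, 1.51, -0, 1.272, -0.115], TCP at [0.152, -0.58, 0.223] pointing down, gripper open.
Joint ranges: [-2.97, 2.97], [-1.01, 2.36], [0.21, 2.38], [-0.96, 4.11], [0.2, 2.71], [-2.98, 2.98]. Speed limits (rad/s): [2.39, 2.39, 3.14, 3.14, 3.14, 3.14].

INTERFACE

Orientations are given as a unit quaternion [x, y, z, w].
In Python, from bench import move_ptp, servo_line, goto_joints, move_gripper, sleep, inverse_kinematics, capture, PlanningError, close_job, spot_in, silhouettes, current_clock, current_joint_pos, current_qvel, current_joint_torque, current_position, current_orientation, current_force, current_torque, current_finger_gap, current_grip_force gives the robot as it stands. Calls block until the motion is done:
- move_ptp(position, orientation): joint-space move of the TCP to a pose.
- servo_line(position, orientation=None, rate=0.15, contact_N=None): straight line of the TCP; orientation=None keeps the orientation; rate is the mean speed in m/s. With contact_N (N) it stops when the force on the tool has changed by that much, and returns True; else False.
- goto_joints(angles): joint-space move.
- move_gripper(opening): finger opening in m; the grip force is fixed at half the most; returns when the fingers have stopped.
- sleep(seconds).
- inverse_kinematics(position, orientation): joint angles nearest the present ones, or None.
- capture(name): name is "side" or "top" or "wrist"; returns a dict with "image" (480x640x3 uint8, blue, green, red), "range_z" (480x640 float32, m along the optical axis (not along the pixel's ray), 0 where there is no reading), "intrinsics" (3x3 intrinsics, pixels), "R" (3x3) and "t" (3): a world point X has camera coordinates R X + t. Camera axes: x right, y down, z forward; pixel columns grow to the right and rows downward; lengths in m; the calibration is good to about 2 mm. A picture is of the moment at which its call begins.
A pose or a line that the arm cannot do raises PlanningError and nothing moves.
- close_job(): hands the job in; it is judged then, once.
Trained networks look in the newest picture that a camera, given by its name, has taken for a name from the list of things; names that differ only in an ending like _2 or _b are one class to them, and where a whole thing is asked for, a point or a joint stands for the part that bears it (a point fixed in the world has none). Each returns a list of dicts, best first, with "conf" (0 to 1); they miss things now and then, are a little off and sometimes report something else, mostly with a low value. They report only what shows in the picture. A call takes as long as a camera call.
- spot_in(camera, query): "xy" ([column, row] in pixels, amid what is visible of it).
- silhouettes(camera, query): "region" (480x640 bool, what is visible of it) and "xy" ([column, row] in pixels, amid what is visible of it).
Readings, each from a call of its own:
- current_clock(): time.
- current_joint_pos(): joint angles.
- current_qvel(): joint speeds.
- current_joint_torque(): joint torques, N m.
- current_position(): TCP position.
- current_orientation(): TCP orientation.
- current_force(): force on the tool from outside, world axes, zero at the start.
- current_torque(): the same for the moment, N m.
- current_finger_gap(): finger opening in m.
- current_grip_force(): force on a finger pad.
Only numpy, scipy, OpenCV 4.12 (cv2) and the standard library are available. Lean on these libraries where they do the work, as an engineer would, in place of code of your own. Each camera call takes 0.05 s, during which the arm holds its last target. There are 200 camera calls.

## Working session

There is one attempt and no reset: what is moved stays moved. The work goes in short steps, each a Python script; the robot and the scene stay as the last script left them, time stands still between calls to the robot, and variables do not carry over. Pictures are saved under pics/ and viewed, at most 10 in all, crops included, and the job is handed in when it is done.

```bash
mkdir -p pics
cat > h.py <<'E'
import numpy as np, cv2
from bench import *
def world(c,uv,z=None):
    K,R,t=c["intrinsics"],np.array(c["R"]),np.array(c["t"])
    uv=np.atleast_2d(np.asarray(uv,float))
    d=np.c_[uv,np.ones(len(uv))]@np.linalg.inv(K).T@R   # ray dirs in world
    o=-R.T@t
    if z is None: s=c["range_z"][uv[:,1].astype(int),uv[:,0].astype(int)][:,None]
    else: s=((z-o[2])/d[:,2])[:,None]
    return o+s*d
E
python3 - <<'E'
from h import *
c=capture("top"); cv2.imwrite("pics/top.png",c["image"])
for n in ["stud_board","stud1_top","cell","coil","brass_weight"]:
    for r in spot_in("top",n)[:8]:
        print(n,round(r["conf"],2),np.round(r["xy"],1),world(c,r["xy"]).round(3))
s=capture("side"); cv2.imwrite("pics/side.png",s["image"])
print(current_clock(),current_orientation())
E
```

```text
stud_board 0.7 [364.4 314.7] [[0.41  0.037 0.014]]
stud_board 0.58 [372.9 259.5] [[0.529 0.014 0.018]]
cell 0.63 [457.5 282.9] [[ 0.471 -0.157  0.059]]
coil 0.89 [282.2 219.1] [[0.617 0.209 0.058]]
brass_weight 0.39 [358.1 274.5] [[0.495 0.05  0.051]]
0.35 [ 9.91767959e-01  1.28047885e-01  2.66702000e-06 -2.33764612e-04]
```

View pics/top.png

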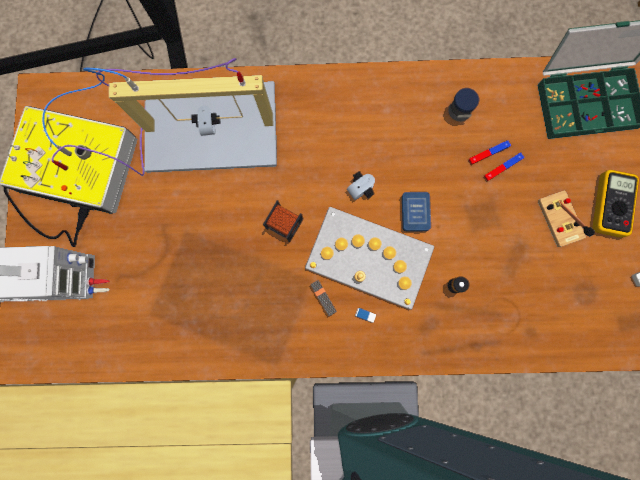

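The top view shows the board at about (370,258). The seven studs run in an arc from (405,283), next to the cell at (458,284), over (358,241) to (327,253), next to the coil at (282,220). I'll fit the model to them, then look with the wrist camera.

```bash
cat >> h.py <<'E'
from scipy.optimize import least_squares
from scipy.spatial import cKDTree
a=np.radians(21.5*np.arange(3,-4,-1))
LOC=np.c_[-.07+.1*np.cos(a),.1*np.sin(a)]
def place(p): 
    c,s=np.cos(p[2]),np.sin(p[2]); return LOC@np.array([[c,s],[-s,c]])+p[:2]
def fit(c,zc,p0=None,amin=20,amax=1e9,tag=None):
    hsv=cv2.cvtColor(c["image"],cv2.COLOR_BGR2HSV)
    m=cv2.inRange(hsv,(15,110,90),(35,255,255))
    n,_,st,ce=cv2.connectedComponentsWithStats(m)
    ok=[i for i in range(1,n) if amin<st[i,4]<amax]
    W=world(c,ce[ok],zc)[:,:2]
    W=W[np.hypot(*(W-p0[:2]).T)<.16]; T=cKDTree(W)
    best=min((least_squares(lambda p:np.minimum(T.query(place(p))[0],.03),[p0[0]+dx,p0[1]+dy,th]) for th in p0[2]+np.linspace(-.4,.4,5) for dx in (-.02,.02) for dy in (-.02,.02)),key=lambda r:r.cost)
    return best.x,best.fun*1e3,W
E
python3 - <<'E'
from h import *
c=capture("top")
p0=np.r_[world(c,[370,258],.018)[0,:2],-.4]; print(p0)
p,res,W=fit(c,.031,p0); print(p.round(4),res.round(1)); print(place(p).round(4)); 
cell=world(c,[457.5,283],.06)[0,:2]; print(np.linalg.norm(place(p)[[0,6]]-cell,axis=1))
uv=np.round(p,4); np.save("p.npy",p)
E
```

```text
[ 0.53280324  0.02036581 -0.4       ]
[ 0.5355  0.0219 -0.3966] [0.2 0.4 0.3 0.1 0.1 0.3 0.5]
[[ 0.5455  0.1156]
 [ 0.5648  0.0836]
 [ 0.5709  0.0468]
 [ 0.5632  0.0103]
 [ 0.5426 -0.0208]
 [ 0.5121 -0.0422]
 [ 0.4758 -0.0509]]
[0.28196577 0.10556506]
```

Run:
```python
from h import *
p=np.load("p.npy"); q=[1,0,0,0]
move_gripper(0.0)
move_ptp([.48,.02,.25],q)
c=capture("wrist"); 
p2,res,W=fit(c,.031,p,amin=100); print(p2.round(4),res.round(1)); print(place(p2).round(4))
print(current_clock(),current_position().round(4),current_finger_gap(),current_force().round(2))
im=c["image"].copy()
for x in place(p2):
    X=np.array(c["R"])@np.r_[x,.034]+c["t"]; u=c["intrinsics"]@X; cv2.circle(im,tuple(int(v) for v in u[:2]/u[2]),4,(255,0,0),-1)
cv2.imwrite("pics/w.png",im); np.save("p2.npy",p2)
```

```text
[ 0.5349  0.0198 -0.3954] [0.6 0.3 0.2 0.1 0.2 0.3 0.6]
[[ 0.5448  0.1134]
 [ 0.564   0.0815]
 [ 0.5702  0.0447]
 [ 0.5625  0.0082]
 [ 0.542  -0.0229]
 [ 0.5115 -0.0444]
 [ 0.4752 -0.0531]]
4.225 [0.4802 0.0193 0.25  ] 0.00032312009580615515 [-0.79 -0.25 -0.4 ]
```

View pics/w.png

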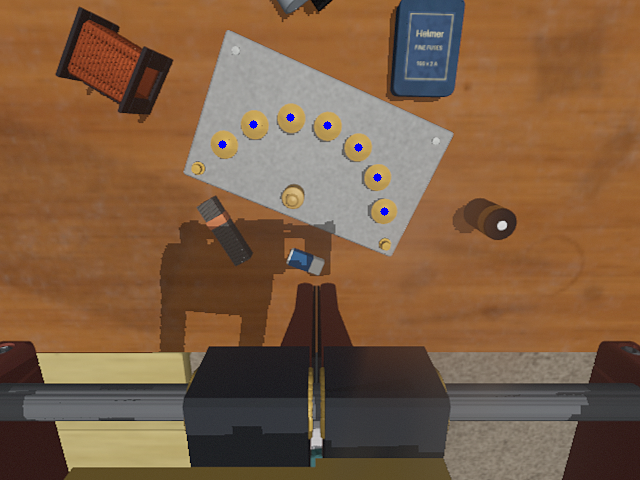

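The wrist view confirms the fit: blue marks sit on all seven studs, from the cell side at (384,211) to the coil side at (222,145). The two estimates agree to about 2 mm, so I'll start pressing.

Run:
```python
from h import *
p=(np.load("p.npy")+np.load("p2.npy"))/2; S=place(p)[::-1]; q=[1,0,0,0]
move_ptp([*S[0],.08],q)
for i,s in enumerate(S):
    servo_line([*s,.043],q,rate=.08); sleep(.15); f0=current_force()[2]
    z=.0305
    servo_line([*s,z],q,rate=.03); sleep(.25)
    while (f:=current_force()[2]-f0)<2. and z>.0275:
        z-=.001; servo_line([*s,z],q,rate=.02); sleep(.15)
    print(i,round(f,2),z,current_position().round(4),round(current_clock(),2))
    if i<6: servo_line([*s,.043],q,rate=.05)
c=capture("top"); p3,res,_=fit(c,.031,np.load("p.npy")); print(p3.round(4),res.round(1))
```

```text
0 3.17 0.0305 [ 0.4758 -0.0521  0.0307] 6.58
1 3.21 0.0305 [ 0.5119 -0.0434  0.0307] 8.56
2 2.88 0.0305 [ 0.5425 -0.022   0.0307] 10.54
3 2.59 0.0295 [0.563  0.0092 0.0296] 12.93
4 2.15 0.0305 [0.5708 0.0457 0.0307] 14.93
5 2.61 0.0305 [0.5647 0.0825 0.0307] 16.91
6 2.71 0.0305 [0.5454 0.1144 0.0307] 18.89
[ 0.5211 -0.0032 -0.7756] [30.  30.   5.7  3.5  3.5  3.5  5.7]
```

All seven studs gave 2.2–3.2 N, which fits about 3 mm of travel. The last one is still held. The final board fit isn't valid because the arm hides the studs, but loads this light can't shift a 2 kg board.

```bash
python3 -c "
from h import *
print(current_force(),current_position()); print(close_job())"
```

```text
[ 1.19273907 -1.58311948  2.34521093] [0.5454493  0.11445584 0.03070734]
the job is handed in; nothing more can be done
None
```

I pressed all seven studs about 3 mm in, in order from the dry cell's end to the coil's end, with 2.2–3.2 N on each. I handed the job in with the last stud still held down. The final camera check of the board's position failed because the arm blocked the view, so I have not confirmed that nothing shifted.

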